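# Index the bearing dial to the tall peg and lock it

### The arm

A 7-joint arm with a two-finger parallel gripper is mounted at the origin on a cart in front of the work surface, level with it; the furniture and walls round the work are solid. World frame = base frame: x ahead of the robot, y to its left, z up, the work surface at z = 0. Lengths are in m, angles in degrees, forces in N, time in s.
With the tool pointing down it reaches from about 0.425 to 0.875 m from the base axis. Payload 4.7 kg.
Tool frame: the origin (TCP) lies at the very end of the fingers, on their centre line; the grasp point (between the pads) lies 19 mm behind it; z points along the fingers, y is the line along which they close (so a half turn about z gives the same grasp; the last joint's range is limited). The gripper opens to 87 mm and grips with 3 to 60 N. Pads are 19 mm wide; open, the fingers measure 117 mm over their backs; the gripper's body (75 mm by 190 mm) begins 51 mm behind the grasp point.
Start: joints at [-68.749, 18.392, -4.016, 83.108, 1.295, 78.541, -3.26], TCP at [0.227, 0.609, 0.223] pointing down, gripper open.
Joint ranges: [-163.93, 163.93], [-17.29, 119.83], [-79.2, 71.16], [3.27, 140.29], [-89.18, 269.18], [5.43, 117.66], [-154.24, 154.24]. Speed limits (degrees/s): [147.25, 147.25, 180, 180, 180, 180, 180].

### API

Orientations are given as [roll, pitch, yaw] about the fixed x, y, z axes, in that order (R = Rz(yaw) Ry(pitch) Rx(roll)).
In Python, from cell import telemetry, cams, env gives the robot as it stands.
- The arm moves only by the tool arm_command, never from a script. Its argument "series" is text: rows parted by semicolons, each of 5 numbers parted by spaces: the shift along the tool's x, y, z in mm, then the turn about the tool's z in rad, then the closure in counts, from 0 (fully open) to 255 (shut). A call has 1 to 20 rows; each row shifts and turns the commanded pose from where the row before left it, along the tool's axes as they then stand; what a row does not reach is not made up. A row lasts 1/12 s, in which the tool goes at most 41.7 mm and 7.16 degrees, less where a joint would pass 70% of its speed; a pose out of reach is approached as far as the arm can. A call is refused whole if a number of a shift passes 41.7 or a number of a turn 0.125, either way. A call with a gripper value outside its range is refused whole. The fingers move at their own pace and stop on an object; "squeeze" is the grip in N (left out, the last holds). Time passes only in rows, so rows that do not move let the fingers close. It gives the time, the measured TCP pose, the force, the opening and the grip force at its end, in the units of the state.
- telemetry.get_obs(): the state, without advancing time (a new reading comes with each control period).
- cams.read_camera(name): name is "scene" or "top" or "wrist"; returns the picture (420x560x3 uint8, blue, green, red); there is no depth.
- cams.calibration(name): a dict with "K" (3x3 intrinsics, pixels), "origin" and "rotation" of the camera in the world; the wrist camera has in their place "hand_eye" (4x4, takes a point from camera to tool coordinates, whose origin is the TCP and whose axes are the flange's). Camera axes: x right, y down, z forward; pixel columns grow to the right and rows downward; lengths in m; the calibration is good to about 2 mm. A picture is of the moment at which its call begins: read the wrist's pose just before it. calibration takes no time and is no camera call.
- env.sign_off(): hands the job in; it is judged then, once.
The state is a dict: "time_s": time; "qpos": joint angles; "joint_velocities": joint speeds; "effort": joint torques, N m; "tool_pos": TCP position; "tool_rot": TCP orientation; "force": force on the tool from outside, world axes, zero at the start; "wrist_torque": the same for the moment, N m; "grip_width": finger opening in m; "grasp_force": force on a finger pad.
Only numpy, scipy, OpenCV 4.12 (cv2) and the standard library are available. Lean on these libraries where they do the work, as an engineer would, in place of code of your own. Each camera call takes 0.05 s, during which the arm holds its last target. There are 200 camera calls.

### The job

Push the dial of the indexing table round with a fingertip in one of its rim notches until the white index line on the dial points straight at the tall peg on the scale, then press the lock plunger beside the dial fully down, leaving the dial set. Do not press the plunger before the dial is set; nothing is to be picked up: the bearing stays lying in the middle of the dial and the other loose things stay where they are.

Things in the scene. Friction and masses are not known exactly. Their poses are not given: they have to be found in the camera images.
- index_base: Base of the indexing table: fixed round aluminium plate, 220 mm across, top 12 mm above the work surface, with a scale of short black radial lines on its half nearer the robot (its -x side). Origin at the centre of its underside, under the dial's axis. It cannot be shifted; it is turned up to 0.25 rad from the robot's axes.
- dial_center (a point): Centre of the dial's top face, 38 mm above the work surface; the dial turns about the vertical axis through this point. The dial is a dark steel disc, 160 mm across and 24 mm thick (14 to 38 mm above the work surface), with two notches in its rim. It sits on the fixed aluminium base.
- dial (a joint): Angle of the dial in rad, relative to the base; grows as the dial turns anticlockwise seen from above; 0 = index line at the middle of the scale (pointing roughly at the robot, along the base's -x). It turns stiffly (friction 0.15 N m, some 2 to 3 N at a notch), stays where it is left, and has stops at -1.9 and +1.9.
- dial_index (a point): Outer end of the white index line (2 mm wide, radial) on the top face of the dial, 78 mm from the dial's axis, 38 mm above the work surface; turns with the dial. At this point the dial's own -x axis is the direction in which the line points, and its y axis is tangential.
- notch_a (a point): Middle of one finger notch in the dial's rim, at the dial's top face (38 mm up), 66 mm from the axis, 90 degrees clockwise of the index line seen from above. It goes right through the dial, is 44 mm wide with parallel flat flanks to push against, runs from 49 mm from the axis to the open rim; below it is the base, 12 mm up. Closed fingertips fit in down to about 20 mm above the work surface.
- notch_b (a point): Middle of the other finger notch, the same shape, 90 degrees anticlockwise of the index line seen from above.
- peg_foot (a point): Foot of the tall round steel peg, the target: 12 mm thick, 36 mm tall, foot flange 16 mm. This point is on the base's top, 12 mm above the work surface, 98 mm from the dial's axis. Fixed at the outer end of one of the four long scale lines, 35 or 65 degrees either side of the scale's middle. The other three have low round steel buttons, 15 mm wide, 8 mm tall.
- plunger (a joint): Travel of the lock plunger in m: 0 = up (unlocked), 0.010 = fully down (locked). It slides straight down against 3 N of friction and stays where it is left.
- plunger_top (a point): Centre of the top of the lock plunger: a round black mushroom head 42 mm wide on a grey block 52 x 60 mm, 30 mm tall, 135 mm from the dial's axis at the right-hand side of the base as the robot sees it. Its top is 54 mm above the work surface when up and 44 mm when fully down.
- part: Taper roller bearing, 50 mm across, 18.5 mm tall, lying loose in the middle of the dial's top face and turning with it; origin at the centre of its underside. It is not to be lifted or shifted.
- spare_bearing: A like bearing, lying on the work surface beyond the dial's base; bystander. Origin at the centre of its underside.
- loose_ring: Thin steel ring, 48 mm across, 12 mm tall, on the work surface close to the base on the robot's side; bystander. Origin at the centre of its underside.
- tape: Roll of packing tape, 95 mm across, 24 mm tall, on the work surface to the right; bystander.
- caliper: Caliper, 225 mm long, 12 mm tall, lying to the right; bystander.
- brush: Brush with wooden handle, 196 mm long, 12 mm tall, lying to the right; bystander.

How it is judged (in metres and radians):
On the way, in this order (a step that is already met when the one before it is completed fails the run):
1. the index line points at the tall peg while the plunger is still up (y of peg_foot in the frame of dial_index between -0.004 and 0.004 m and x of peg_foot in the frame of dial_index below 0 m and value of joint plunger below 0.003 m), for 0.3 s.
2. the plunger is pressed fully down with the dial still set (y of peg_foot in the frame of dial_index between -0.004 and 0.004 m and x of peg_foot in the frame of dial_index below 0 m and value of joint plunger above 0.0085 m), for 0.2 s.
At the end, for the whole second after the job is handed in: The index line, prolonged, passes within 4 mm of the middle of the tall peg (about 2.3 degrees) on the peg's side, the dial is at rest, the plunger is down at least 8.5 of its 10 mm, and the bearing still lies flat in the middle of the dial (within 15 mm) (all of step 2 and velocity of joint dial between -0.05 and 0.05 rad/s and horizontal distance between part and dial_center below 0.015 m and height (world z) of part between 0.034 and 0.042 m); the robot touches nothing.
It fails at once if the plunger is pressed (over 4 mm) while the index line is not at the tall peg, or the dial is moved off it after locking (value of joint plunger above 0.004 m and not (y of peg_foot in the frame of dial_index between -0.004 and 0.004 m and x of peg_foot in the frame of dial_index below 0 m)).
It fails at once if the bearing on the dial is lifted or shifted off the middle (horizontal distance between part and dial_center above 0.015 m or height (world z) of part above 0.046 m).
It fails at once if a bystander is moved by more than 15 mm (distance of any of spare_bearing, loose_ring, tape, caliper, brush from where it was at the start of the episode above 0.015 m).
It also fails if it takes over 45 s, if anything falls off the work surface, if the arm or the gripper's body presses on something with over 40 N, if the wrist force passes 120 N, or if a joint passes its speed limit or range.

## Working session

There is one attempt and no reset: what is moved stays moved. The work goes in short steps, Python scripts to look and compute and a tool call to move; the robot and the scene stay as the last step left them, time stands still between calls to the robot, and variables do not carry over. Pictures are saved under pics/ and viewed, at most 10 in all, crops included, and the job is handed in when it is done.

Besides the shell and the picture viewer there is one more tool, called after "Call:" as name(argument=value, ...) on one line, values as JSON. arm_command: Moves the arm, as the interface text tells. Its arguments: {"type":"object","properties":{"series":{"type":"string"},"squeeze":{"type":"number"}},"required":["series"]}

```bash
mkdir -p pics; python3 - <<'E'
from cell import telemetry, cams
import cv2,numpy as np
o=telemetry.get_obs(); print({k:o[k] for k in("time_s","tool_pos","tool_rot","grip_width")})
for n in("top","scene"):
    cv2.imwrite(f"pics/{n}0.png",cams.read_camera(n)); c=cams.calibration(n); print(n,np.round(c["K"],1).tolist(),np.round(c["origin"],3),np.round(c["rotation"],3).tolist())
E
```

```text
{'time_s': 0.0, 'tool_pos': array([0.22688138, 0.60854921, 0.22147518]), 'tool_rot': array([-1.79893958e+02,  5.04062380e-03,  1.59560358e+02]), 'grip_width': 0.08693338911789114}
top [[428.5, 0.0, 282.9], [0.0, 428.5, 211.0], [0.0, 0.0, 1.0]] [ 0.334 -0.247  1.041] [-170.832, 0.482, -91.124]
scene [[422.6, 0.0, 280.6], [0.0, 422.6, 211.8], [0.0, 0.0, 1.0]] [-0.071 -1.041  0.536] [-115.346, -0.062, -35.603]
```

View pics/top0.png

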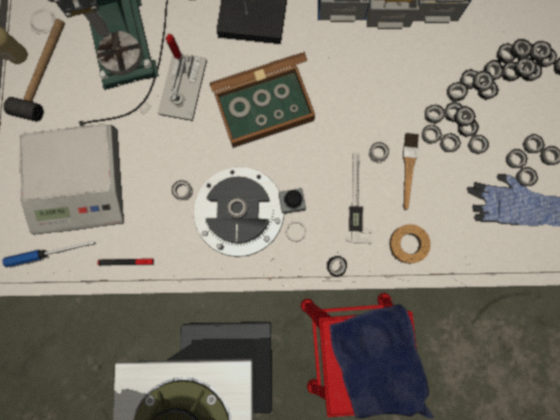

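The top view shows the dial at about (238,208), the plunger at (292,199) and the index line pointing down at (237,235). The loose ring is at (296,231). Next I'll zoom in.

```bash
cat > h.py <<'E'
from cell import telemetry, cams
import cv2,numpy as np
from scipy.spatial.transform import Rotation as R
def cam(n,o=None):
    c=cams.calibration(n); K=np.array(c["K"])
    if n=="wrist":
        T=np.array(c["hand_eye"]); Rt=R.from_euler("xyz",o["tool_rot"],degrees=True).as_matrix()
        return K,Rt@T[:3,3]+o["tool_pos"],Rt@T[:3,:3]
    return K,np.array(c["origin"]),R.from_euler("xyz",c["rotation"],degrees=True).as_matrix()
def onplane(C,px,z):
    K,o,r=C; d=r@np.linalg.solve(K,[px[0],px[1],1]); return o+d*(z-o[2])/d[2]
def proj(C,p):
    K,o,r=C; q=K@(r.T@(np.array(p)-o)); return q[:2]/q[2]
E
python3 - <<'E'
from h import *
t=cv2.imread("pics/top0.png");s=cv2.imread("pics/scene0.png")
C=cam("top")
c=onplane(C,(238,208),.038);print("dial",c,"plunger",onplane(C,(292,199),.054), "base R px", proj(C,c+[.11,0,-.026]),proj(C,c-[.11,0,.026]),"robot",proj(C,[0,0,0]))
S=cam("scene");p=proj(S,c).astype(int);print(p)
a=cv2.resize(t[158:268,185:315],None,fx=5,fy=5,interpolation=cv2.INTER_CUBIC)
x0,y0=max(p[0]-80,0),max(p[1]-60,0);print(x0,y0)
b=cv2.resize(s[y0:y0+120,x0:x0+160],None,fx=5,fy=5,interpolation=cv2.INTER_CUBIC)
cv2.imwrite("pics/a.png",a);cv2.imwrite("pics/b.png",b)
E
```

```text
dial [ 0.50603735 -0.13487639  0.038     ] plunger [ 0.52203872 -0.26342369  0.054     ] base R px [239.04393528 165.98029205] [239.34695556 255.06407906] robot [181.3495025  431.00705545]
[259 208]
179 148
```

View pics/a.png

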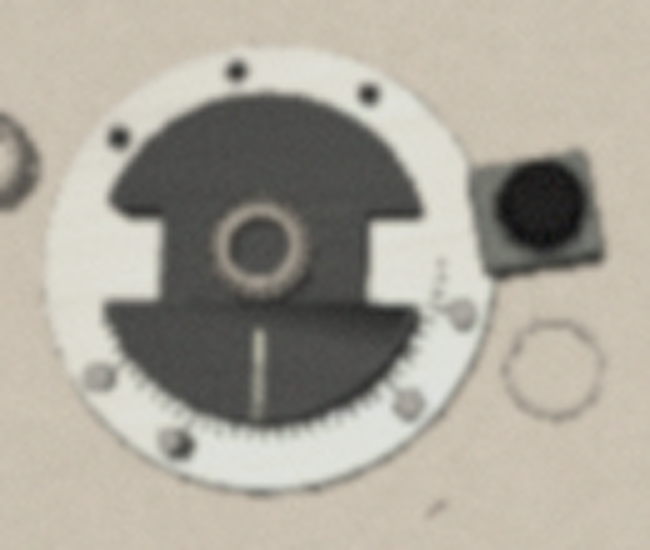

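View pics/b.png

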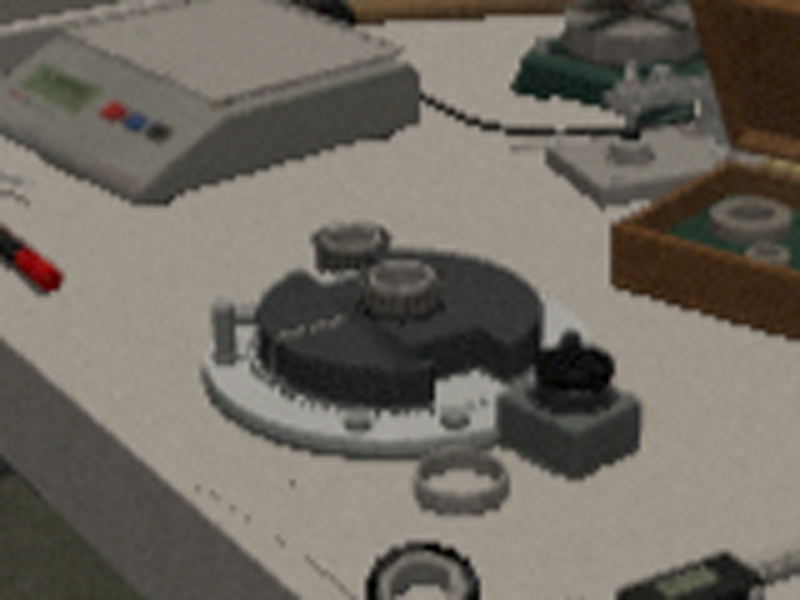

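The tall peg is at crop a (177,443), inner on the +y side. The buttons are at (99,377), (408,404) and (463,315), and the index line runs from (260,330) to (257,418). The scene view agrees: the peg is tall at the left, and the ring is near the base. Notch_a on the left (+y) is free, so I'll push its +x flank, which turns the dial clockwise.

```bash
cat > m.py <<'E'
from h import *
C=cam("top"); f=lambda x,y,z:onplane(C,(185+x/5-.4,158+y/5-.4),z)
# base centre from the outer ellipse extremes (base top z=.012)
l,r,u,d=f(46,268,.012),f(496,268,.012),f(270,46,.012),f(270,492,.012)
c=np.array([(u[0]+d[0])/2,(l[1]+r[1])/2]);print("base c",c,"sizes",l[1]-r[1],u[0]-d[0])
part=f(260,247,.0565);print("part",part)
A=lambda p,c=c:(np.linalg.norm(p[:2]-c),np.degrees(np.arctan2(p[1]-c[1],p[0]-c[0])))
for n,p in dict(peg=f(177,443,.048),b1=f(99,377,.02),b2=f(408,404,.02),b3=f(463,315,.02),i0=f(260,330,.038),i1=f(257,418,.038),na=f(135,258,.038),nb=f(395,258,.038),plung=f(542,203,.054)).items(): print(n,p.round(4),np.round(A(p),4))
E
python3 m.py
```

```text
base c [ 0.503904   -0.13380861] sizes 0.2193703124877168 0.2201294637266379
part [ 0.5053101  -0.13367393  0.0565    ]
peg [ 0.4153 -0.0939  0.048 ] [9.720000e-02 1.557683e+02]
b1 [ 0.45  -0.052  0.02 ] [9.790000e-02 1.233991e+02]
b2 [ 0.434  -0.2001  0.02  ] [ 9.640000e-02 -1.365172e+02]
b3 [ 0.4764 -0.2272  0.02  ] [ 9.730000e-02 -1.064265e+02]
i0 [ 0.4687 -0.1315  0.038 ] [3.530000e-02 1.761759e+02]
i1 [ 0.4271 -0.1299  0.038 ] [7.690000e-02 1.771225e+02]
na [ 0.5045 -0.0721  0.038 ] [6.17000e-02 8.94793e+01]
nb [ 0.5019 -0.1957  0.038 ] [ 6.19000e-02 -9.18848e+01]
plung [ 0.5239 -0.2658  0.054 ] [  0.1335 -81.3873]
```

Call:
arm_command(series="-30 0 0 0 255;-35 0 0 0 255;-35 0 0 0 255;-35 0 0 0 255;-35 0 0 0 255;-20 -20 0 0 255;0 -35 0 0 255;0 -35 0 0 255;0 -35 0 0 255;0 -35 0 0 255")

```text
time_s: 0.93
tool_pos: [0.3485, 0.3909, 0.2217]
tool_rot: [-179.9, -0.0, 159.5]
force: [0.8, 0.1, -0.2]
grip_width: 0.0281
grasp_force: 0.0
```

Call:
arm_command(series="-25.5 -31 0 0 255;-25.5 -31 0 0 255;-25.5 -31 0 0 255;-25.5 -31 0 0 255;-25.5 -31 0 0 255;-25.5 -31 0 0 255;-25.5 -31 0 0 255;-25.5 -31 0 0 255;-25.5 -31 0 0 255;-25.5 -31 0 0 255;-25.5 -31 0 0 255;-25.5 -31 0 0 255;0 0 0 -0.11 255;0 0 0 -0.11 255;0 0 0 -0.1 255;0 0 0 0 255;0 0 0 0 255")

```text
time_s: 2.35
tool_pos: [0.5057, -0.0626, 0.2222]
tool_rot: [180.0, -0.0, 177.7]
force: [0.3, -0.6, -0.1]
grip_width: 0.0005
grasp_force: 0.0
```

```bash
python3 - <<'E'
from h import *
import pickle
o=telemetry.get_obs(); im=cams.read_camera("wrist"); cv2.imwrite("pics/w1.png",im); pickle.dump(cam("wrist",o),open("w1.pkl","wb"))
print(o["time_s"],o["tool_pos"],o["tool_rot"],o["grip_width"],proj(cam("wrist",o),[.505,-.134,.038]))
E
```

```text
2.35 [ 0.50574184 -0.06263114  0.22223906] [ 1.79999507e+02 -3.41866235e-02  1.77732502e+02] 0.00046031884782223986 [211.4033056  188.43184176]
```

View pics/w1.png

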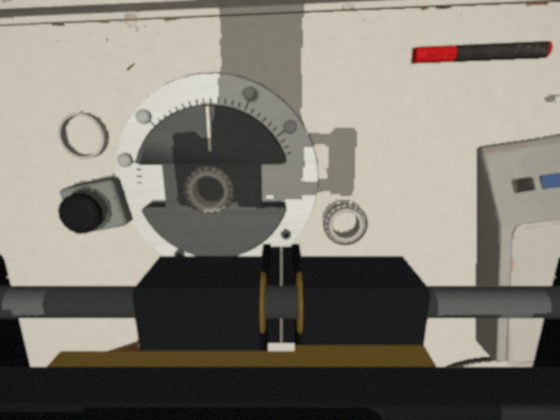

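In the wrist view the bearing is at (209,188), where I predicted it. The index line tip is at (208,105), the peg top is at (250,93), and the notch is open to the right of the bearing. I'll descend into notch_a.

Call:
arm_command(series="0 -4 35 0 255;0 0 35 0 255;0 0 35 0 255;0 0 35 0 255;0 0 30 0 255;0 0 20 0 255;0 0 6 0 255;0 0 0 0 255;0 0 0 0 255")

```text
time_s: 3.15
tool_pos: [0.5066, -0.0667, 0.0274]
tool_rot: [-180.0, 0.1, 177.9]
force: [-0.1, -0.6, 0.6]
grip_width: 0.0004
grasp_force: 0.0
```

```bash
python3 - <<'E'
from h import *
import pickle
C=pickle.load(open("w1.pkl","rb"))
p=onplane(C,(209,188),.0565);i=onplane(C,(208,105),.038);j=onplane(C,(209,150),.038);g=onplane(C,(250,93),.048)
a=lambda v:np.degrees(np.arctan2(v[1],v[0]))
print(p,i,j,g,a((i-p)),a(i-j),a(g-p),np.linalg.norm((g-p)[:2]))
fl=onplane(C,(300,207),.038);print("flank",fl)
t=cams.read_camera("top");cv2.imwrite("pics/t2.png",t)
E
```

```text
[ 0.50039196 -0.13231804  0.0565    ] [ 0.42387497 -0.12957682  0.038     ] [ 0.46627059 -0.13271214  0.038     ] [ 0.41501164 -0.08815913  0.048     ] 177.94825776939487 175.7704582448936 152.65188543891367 0.09612392395865986
flank [ 0.52808812 -0.04460659  0.038     ]
```

Call:
arm_command(series="-6 0 0 0 255;-5 0 0 0 255;-2.7 -0.5 0 0.04 255;-2.7 -0.5 0 0.04 255;-2.7 -0.5 0 0.04 255;-2.7 -0.5 0 0.04 255;-2.7 -0.5 0 0.04 255;-2.7 -0.5 0 0.04 255;-2.7 -0.5 0 0.04 255;0 0 0 0 255;0 0 0 0 255;0 0 0 0 255")

```text
time_s: 4.2
tool_pos: [0.5358, -0.0734, 0.0271]
tool_rot: [180.0, 0.1, 161.9]
force: [0.4, 1.2, 0.0]
grip_width: 0.0004
grasp_force: 0.0
```

```bash
python3 - <<'E'
from h import *
t=cams.read_camera("top");cv2.imwrite("pics/t3.png",t)
a=cv2.resize(t[158:268,185:315],None,fx=5,fy=5,interpolation=cv2.INTER_CUBIC);cv2.imwrite("pics/a3.png",a)
E
```

```text
(no output)
```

View pics/a3.png

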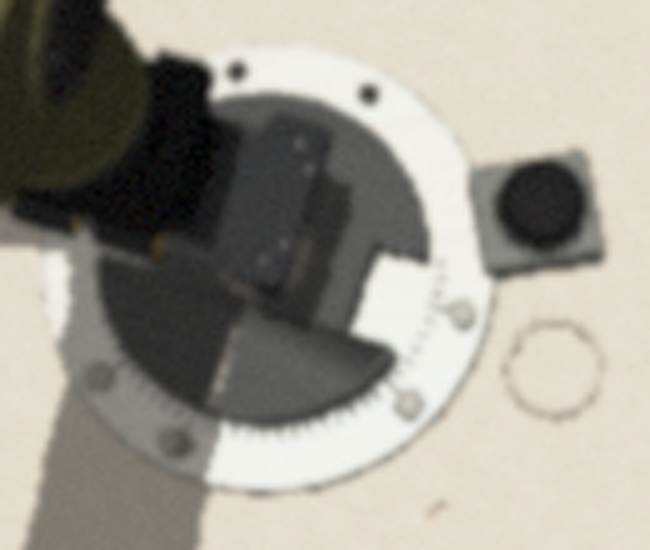

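The index tip is now near (208,405) in the crop, running from (238,318), and it needs a bit more turn towards the peg at (177,443). I'll calculate how much.

```bash
python3 - <<'E'
from h import *
C=cam("top"); f=lambda x,y,z:onplane(C,(185+x/5-.4,158+y/5-.4),z)[:2]
a=lambda v:np.degrees(np.arctan2(v[1],v[0]))%360
c=np.array([.5045,-.1338]);o=telemetry.get_obs();print(o["tool_pos"],o["tool_rot"])
print("tip",a(f(208,405,.038)-c),"dir",a(f(208,405,.038)-f(238,318,.038)))
print("nb edges",a(f(375,245,.038)-f(428,262,.038))+0,a(f(352,333,.038)-f(395,352,.038)))
print("nb edges before",a(f(370,215,.038)-f(420,215,.038)),a(f(370,303,.038)-f(418,305,.038)))
E
```

```text
[ 0.53568493 -0.07338999  0.02700507] [1.79970740e+02 8.53907445e-02 1.61902387e+02]
tip 159.20971122463257 dir 160.95801880984143
nb edges 70.82959660225087 64.92756112313988
nb edges before 88.78624839374406 86.39861127868106
```

Call:
arm_command(series="-2.7 -0.5 0 0.04 255;-2.7 -0.5 0 0.04 255;0 0 0 0 255;0 0 0 0 255;5 0 0 0 255;5 0 0 0 255;0 0 -20 0 255;0 0 -35 0 255;0 0 -35 0 255;0 0 -35 0 255;20 -20 -10 0 255;20 -20 0 0 255;0 0 0 0 255;0 0 0 0 255;0 0 0 0 255")

```text
time_s: 5.5
tool_pos: [0.4783, -0.0933, 0.1616]
tool_rot: [179.9, 0.0, 157.3]
force: [-0.1, 1.0, 0.1]
grip_width: 0.0004
grasp_force: 0.0
```

```bash
python3 - <<'E'
from h import *
import pickle
o=telemetry.get_obs(); im=cams.read_camera("wrist"); cv2.imwrite("pics/w4.png",im); C=cam("wrist",o);pickle.dump(C,open("w4.pkl","wb"))
print(o["time_s"],o["tool_pos"],o["tool_rot"],C[1],proj(C,[.5045,-.134,.038]),proj(C,[.416,-.092,.048]))
cv2.imwrite("pics/t4.png",cams.read_camera("top"))
E
```

```text
5.5 [ 0.47829328 -0.09325431  0.16159739] [1.79922809e+02 4.30007382e-02 1.57294391e+02] [ 0.40650848 -0.0643926   0.32340658] [250.6401384  245.37665027] [252.5070322  132.46565186]
```

View pics/w4.png

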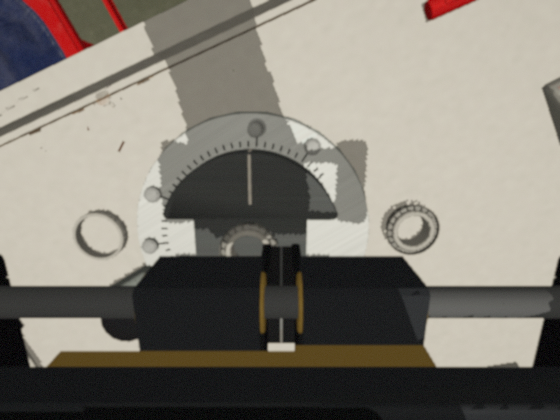

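The view shows the index line at x≈249.5 (rows 152–205) and the peg at about (256,128). A little more clockwise turn is left, so I'll measure it at subpixel level.

```bash
python3 - <<'E'
from h import *
import pickle
im=cv2.imread("pics/w4.png");C=pickle.load(open("w4.pkl","rb"))
g=cv2.cvtColor(im,cv2.COLOR_BGR2GRAY).astype(float)
P=[]
for y in range(156,204,2):
    w=g[y,240:261]-np.median(g[y,240:261]);w[w<15]=0
    if w.sum()>0:P.append((240+(w*np.arange(21)).sum()/w.sum(),y))
P=np.array(P);k=np.polyfit(P[:,1],P[:,0],1);print("line",k,np.std(P[:,0]-np.polyval(k,P[:,1])))
a=lambda v:np.degrees(np.arctan2(v[1],v[0]))
i0,i1=[onplane(C,(np.polyval(k,y),y),.038)for y in(203,153)]
print(i0,i1,"len",np.linalg.norm(i1-i0),"dir",a(i1-i0))
u=(i1-i0)[:2];u/=np.linalg.norm(u);n=np.array([-u[1],u[0]])
c=i1[:2]-u*.078
for px in((256,127),(256,129)):
    for z in(.048,.03):
        p=onplane(C,px,z)[:2];print(px,z,p,"lat mm",1e3*n@(p-c),"rad",u@(p-c))
print("centre est",c)
cv2.imwrite("pics/w4c.png",cv2.resize(im[105:215,180:330],None,fx=5,fy=5,interpolation=cv2.INTER_CUBIC))
E
```

```text
line [1.65899188e-02 2.46091448e+02] 0.0805861130776272
[ 0.46886375 -0.11918366  0.038     ] [ 0.43008756 -0.10256507  0.038     ] len 0.04218732488557407 dir 156.8011392026858
(256, 127) 0.048 [ 0.41327148 -0.0878475 ] lat mm -6.903307444963053 rad 0.09925398503620748
(256, 127) 0.03 [ 0.4137135  -0.08938046] lat mm -5.66841538769678 rad 0.09824383881278023
(256, 129) 0.048 [ 0.41464677 -0.08845452] lat mm -6.887130793359971 rad 0.0977507762333328
(256, 129) 0.03 [ 0.41517868 -0.09002715] lat mm -5.651181463861302 rad 0.09664238341563255
centre est [ 0.50178073 -0.13329112]
```

View pics/w4c.png

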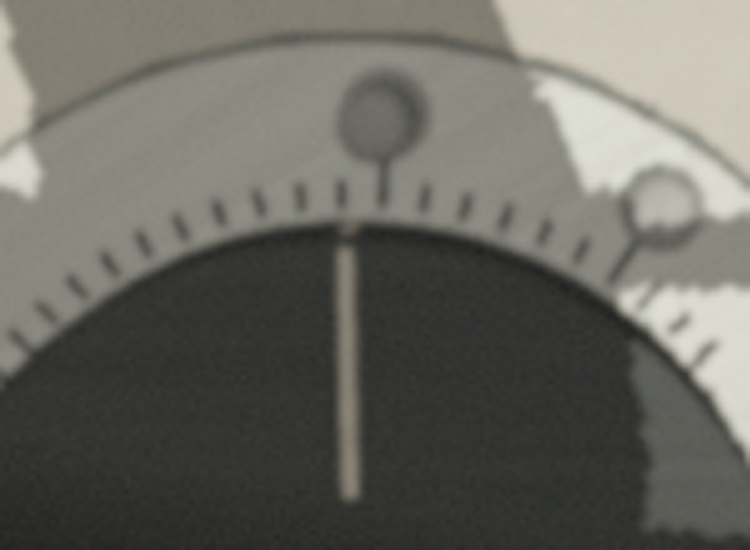

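About 3.5° (0.06 rad) clockwise is left. I'll go back into the notch.

Call:
arm_command(series="-20 20 0 0 255;-20 20 10 0 255;0 0 35 0 255;0 0 35 0 255;0 0 35 0 255;0 0 20 0 255;0 0 0 0 255;0 0 0 0 255;0 0 0 0 255")

```text
time_s: 6.35
tool_pos: [0.5319, -0.0724, 0.0276]
tool_rot: [180.0, 0.1, 157.3]
force: [0.4, 0.3, 1.8]
grip_width: 0.0004
grasp_force: 0.0
```

Call:
arm_command(series="-5 0 0 0 255;-4 0 0 0 255;-2 -0.2 0 0.02 255;-2 -0.4 0 0.02 255;-1 -0.3 0 0.02 255;0 0 0 0 255;0 0 0 0 255;0 0 0 0 255;5 0 0 0 255;5 0 0 0 255;0 0 -20 0 255;0 0 -35 0 255;0 0 -35 0 255;0 0 -35 0 255;20 -20 -10 0 255;20 -20 0 0 255;0 0 0 0 255;0 0 0 0 255;0 0 0 0 255")

```text
time_s: 7.93
tool_pos: [0.4806, -0.092, 0.1616]
tool_rot: [179.9, 0.0, 153.8]
force: [0.1, 0.3, 0.7]
grip_width: 0.0003
grasp_force: 0.0
```

```bash
cat > meas.py <<'E'
from h import *
import sys
n=sys.argv[1]
o=telemetry.get_obs(); im=cams.read_camera("wrist"); cv2.imwrite(f"pics/{n}.png",im); C=cam("wrist",o)
print(o["time_s"],o["tool_pos"],o["tool_rot"][2])
x0,y0=np.round(proj(C,[.415,-.09,.04])).astype(int)-[75,25];print("crop",x0,y0)
cv2.imwrite(f"pics/{n}c.png",cv2.resize(im[y0:y0+110,x0:x0+150],None,fx=5,fy=5,interpolation=cv2.INTER_CUBIC))
np.savez(f"{n}.npz",K=C[0],o=C[1],r=C[2])
E
python3 meas.py w5
```

```text
7.9333 [ 0.48058819 -0.09196852  0.16156636] 153.84346626651057
crop 173 104
```

View pics/w5c.png

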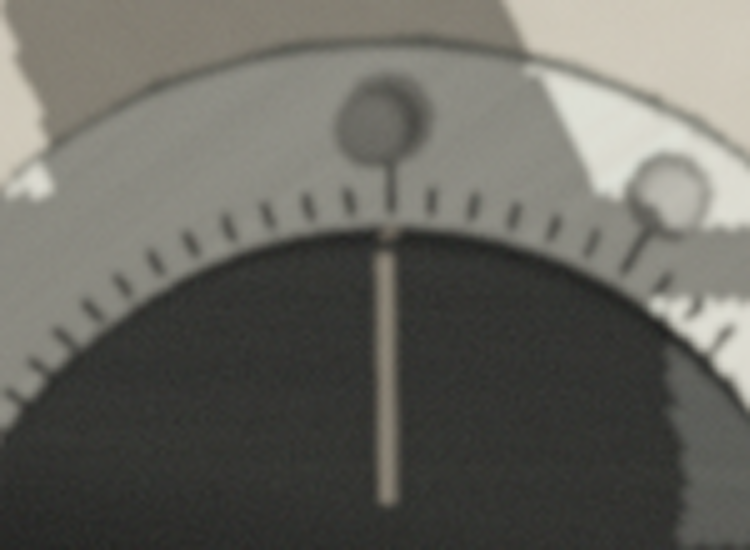

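The line (385,250)–(388,500) now points at the peg, whose top is at (376,122) with its long scale line at (391,190). I'll check this with rays at the true heights.

```bash
cat > lat.py <<'E'
from h import *
d=np.load("w5.npz");C=(d["K"],d["o"],d["r"]);q=lambda x,y,z:onplane(C,(173+x/5-.4,104+y/5-.4),z)[:2]
i1,i0=q(385,250,.038),q(388,500,.038);u=(i1-i0)/np.linalg.norm(i1-i0);n=np.array([-u[1],u[0]])
print("nadir px",proj(C,C[1]-[0,0,.2]),"line len",np.linalg.norm(i1-i0),"dir",np.degrees(np.arctan2(u[1],u[0])),"centre",i1-.078*u)
for nm,p in dict(pegtop=q(376,122,.048),foot=q(384,118,.013),tick=q(391,190,.012),tick2=q(388,165,.012)).items(): print(nm,p,"lat mm",1e3*n@(p-i1),"r",78+1e3*u@(p-i1))
# centre from rim-notch independent: plunger etc.
E
python3 lat.py
```

```text
nadir px [280.77498601 106.38294076] line len 0.04222552794225912 dir 153.1313511078479 centre [ 0.50227734 -0.13319175]
pegtop [ 0.41391086 -0.08873163] lat mm 0.27651659334121487 r 98.92047125484375
foot [ 0.41432396 -0.09096196] lat mm 2.0793665560243295 r 97.54397899393061
tick [ 0.42583709 -0.09568121] lat mm 1.0858342321951753 r 85.14090339778372
tick2 [ 0.42177004 -0.09415618] lat mm 1.5635220967216947 r 89.4581265280774
```

Aligned within about 1 mm. Now I'll move to the plunger.

Call:
arm_command(series="-23.4 -27.5 0 0 255;-23.4 -27.5 0 0 255;-23.4 -27.5 0 0 255;-23.4 -27.5 0 0 255;-23.4 -27.5 0 0 255;0 0 0 0 255;0 0 30 0 255;0 0 30 0 255;0 0 20 0 255;0 0 10 0 255;0 0 8 0 255;0 0 0 0 255;0 0 0 0 255")

```text
time_s: 9.07
tool_pos: [0.5255, -0.2676, 0.064]
tool_rot: [-180.0, 0.0, 153.9]
force: [0.2, 0.2, 0.3]
grip_width: 0.0002
grasp_force: 0.0
```

Call:
arm_command(series="0 0 5 0 255;0 0 5 0 255;0 0 3 0 255;0 0 3 0 255;0 0 3 0 255;0 0 2 0 255;0 0 1 0 255;0 0 0 0 255;0 0 0 0 255;0 0 0 0 255;0 0 0 0 255")

```text
time_s: 9.98
tool_pos: [0.526, -0.2679, 0.0441]
tool_rot: [179.9, 0.1, 153.8]
force: [-3.0, 1.9, 17.0]
grip_width: 0.0006
grasp_force: 8.5
```

The force rose to 17 N at z = 44 mm, so the plunger is bottomed. I'll retract straight up and check.

Call:
arm_command(series="0 0 -10 0 255;0 0 -30 0 255;0 0 -35 0 255;0 0 -35 0 255;25 25 0 0 255;25 25 0 0 255;25 25 0 0 255;25 25 0 0 255;0 0 0 0 255;0 0 0 0 255;0 0 0 0 255;0 0 0 0 255")

```text
time_s: 10.98
tool_pos: [0.4792, -0.1351, 0.1516]
tool_rot: [-180.0, 0.0, 153.7]
force: [1.0, 0.6, 0.7]
grip_width: 0.0005
grasp_force: 0.0
```

```bash
python3 meas.py w6; python3 -c "
from h import *
print(telemetry.get_obs()['force'])"
```

```text
10.9833 [ 0.47916377 -0.13505525  0.15159269] 153.71595349138602
crop 224 81
[-0.34162462  0.6869163  -0.78646741]
```

View pics/w6.png

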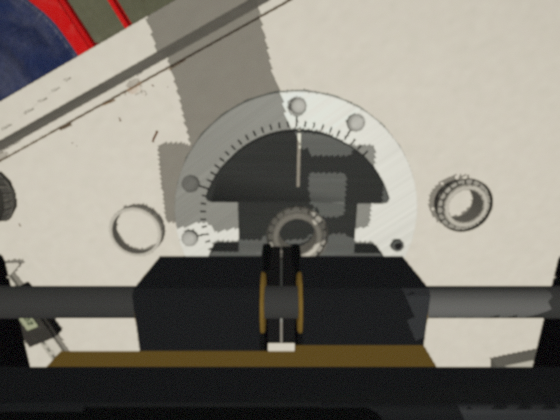

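The index line (x≈298, rows 135–187) points at the peg (297,105), which is almost under the camera here. The bearing is still centred at (297,230), so I'm handing in.

```bash
python3 -c "
from cell import env
print(env.sign_off())"
```

```text
the job is handed in; nothing more can be done
None
```

The dial is set with its index line about 1 mm off the tall peg's centre (4 mm allowed), the plunger is pressed fully down to its stop, the bearing is still in the middle of the dial, and the job is handed in at about 11 s; the hand-in returned no verdict.

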